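# Cross-tighten the cover of a test cell

### The arm

A 6-joint arm with a two-finger parallel gripper is mounted at the origin on the work surface. World frame = base frame: x ahead of the robot, y to its left, z up, the work surface at z = 0. Lengths are in m, angles in degrees, forces in N, time in s.
With the tool pointing down it reaches from about 0.325 to 0.85 m from the base axis. Payload 15.5 kg.
Tool frame: the origin (TCP) lies at the very end of the fingers, on their centre line; the grasp point (between the pads) lies arm.grip_depth behind it (arm.grip_depth is the distance from the TCP to the grasp point, in m); z points along the fingers, y is the direction in which the jaws open and shut (so a half turn about z gives the same grasp; the last joint's range is limited). The gripper opens to 91 mm and grips with 3 to 60 N. Pads are 32 mm wide; open, the fingers measure 118 mm over their backs; the gripper's body (76 mm by 178 mm) begins 60 mm behind the grasp point.
Start: joints at [67.179, 28.281, 77.091, -0, 74.628, -5.472], TCP at [0.186, 0.597, 0.214] pointing down, gripper open.
Joint ranges: [-166.48, 166.48], [-47.26, 123.95], [12.59, 153.08], [-70.14, 250.14], [6.76, 159.57], [-176.63, 176.63]. Speed limits (degrees/s): [108.29, 108.29, 147.25, 172.46, 172.46, 172.46].

### API

Orientations are given as a 3x3 rotation matrix whose columns are the frame's x, y, z axes.
In Python, from rig import arm gives the robot as it stands. Calls block until the motion is done:
- arm.move_to(position, orientation): joint-space move of the TCP to a pose.
- arm.move_l(position, orientation=None, feed=0.15): straight line of the TCP; orientation=None keeps the orientation; feed is the mean speed in m/s.
- arm.move_joints(angles): joint-space move.
- arm.grip(opening): finger opening in m; the grip force is fixed at half the most; returns when the fingers have stopped.
- arm.sleep(seconds).
- arm.solve_ik(position, orientation): joint angles nearest the present ones, or None.
- arm.snapshot(name): name is "scene" or "top"; returns the picture (420x560x3 uint8, red, green, blue); there is no depth.
- arm.get_calibration(name): a dict with "intrinsics" (3x3 intrinsics, pixels), "cam_to_world" (4x4, takes a point from camera to world coordinates). Camera axes: x right, y down, z forward; pixel columns grow to the right and rows downward; lengths in m; the calibration is good to about 2 mm. A picture is of the moment at which its call begins. get_calibration takes no time and is no camera call.
A pose or a line that the arm cannot do raises arm.Unreachable and nothing moves.
- arm.sign_off(): hands the job in, once; it reports no verdict.
Readings, each from a call of its own:
- arm.current_t(): time.
- arm.current_joint_positions(): joint angles.
- arm.current_dq(): joint speeds.
- arm.current_tau(): joint torques, N m.
- arm.current_ee_pos(): TCP position.
- arm.current_tool_rot(): TCP orientation.
- arm.current_force(): force on the tool from outside, world axes, zero at the start.
- arm.current_torque(): the same for the moment, N m.
- arm.current_width(): finger opening in m.
Only numpy, scipy, OpenCV 4.12 (cv2) and the standard library are available. Lean on these libraries where they do the work, as an engineer would, in place of code of your own. Each camera call takes 0.05 s, during which the arm holds its last target.

### The job

Take the T-handled wrench from its stand and tighten the four square-head screws of the test cell's cover clockwise in two passes, about a twelfth of a turn (30 degrees) on each screw per pass, counted from where the screw begins to resist. In each pass work in cross order (after the first screw the one diagonally opposite, then the other two), turn the screws only with the wrench, press gently and never force or wedge it on (contact force under 70 N), and do not overtighten. Then put the wrench back upright in its stand, let go, and leave everything else on the bench where it is.

Things in the scene. Friction and masses are not known exactly. Their poses are not given: they have to be found in the camera images.
- cell: The test cell, fixed to the bench: a round aluminium base (124 mm across, 12 mm thick), a clear body and a round white cover (120 mm across, top 54 mm above the bench) with a grey port 18 mm across in the middle that ends 68 mm above the bench. Origin: centre of its underside, on the bench; z up. Screws at x, y = +-30 mm in its axes, on washers whose tops are 57 mm above the bench.
- head1 (a point): Top centre of screw 1 (cell +30, +30 mm), 77.5 mm above the bench. Dark square head 16 x 16 mm, 57.5 to 69.5 mm above the bench, with a conical nose on it (18 mm wide, 8 mm at the top) that guides the wrench. The axes here are the cell's: the head itself starts turned from them by up to 0.4 rad either way, which no reading tells (alike every quarter turn); feel it by turning the wrench under light pressure until it drops on, or see it.
- head2 (a point): Top centre of screw 2 (cell -30, +30 mm), 77.5 mm above the bench. Dark square head 16 x 16 mm, 57.5 to 69.5 mm above the bench, with a conical nose on it (18 mm wide, 8 mm at the top) that guides the wrench. The axes here are the cell's: the head itself starts turned from them by up to 0.4 rad either way, which no reading tells (alike every quarter turn); feel it by turning the wrench under light pressure until it drops on, or see it.
- head3 (a point): Top centre of screw 3 (cell -30, -30 mm), 77.5 mm above the bench. Dark square head 16 x 16 mm, 57.5 to 69.5 mm above the bench, with a conical nose on it (18 mm wide, 8 mm at the top) that guides the wrench. The axes here are the cell's: the head itself starts turned from them by up to 0.4 rad either way, which no reading tells (alike every quarter turn); feel it by turning the wrench under light pressure until it drops on, or see it.
- head4 (a point): Top centre of screw 4 (cell +30, -30 mm), 77.5 mm above the bench. Dark square head 16 x 16 mm, 57.5 to 69.5 mm above the bench, with a conical nose on it (18 mm wide, 8 mm at the top) that guides the wrench. The axes here are the cell's: the head itself starts turned from them by up to 0.4 rad either way, which no reading tells (alike every quarter turn); feel it by turning the wrench under light pressure until it drops on, or see it.
- screw1 (a joint): How far screw 1 has been tightened, rad, growing clockwise seen from above; starts between 0 and 0.1. It turns against about 0.16 N m, rising to about 0.2 N m at 1.1 rad, and stays where it is left. Round the cover the order is 1, 2, 3, 4 (diagonal pairs 1-3 and 2-4).
- screw2 (a joint): How far screw 2 has been tightened, rad, growing clockwise seen from above; starts between 0 and 0.1. It turns against about 0.16 N m, rising to about 0.2 N m at 1.1 rad, and stays where it is left. Round the cover the order is 1, 2, 3, 4 (diagonal pairs 1-3 and 2-4).
- screw3 (a joint): How far screw 3 has been tightened, rad, growing clockwise seen from above; starts between 0 and 0.1. It turns against about 0.16 N m, rising to about 0.2 N m at 1.1 rad, and stays where it is left. Round the cover the order is 1, 2, 3, 4 (diagonal pairs 1-3 and 2-4).
- screw4 (a joint): How far screw 4 has been tightened, rad, growing clockwise seen from above; starts between 0 and 0.1. It turns against about 0.16 N m, rising to about 0.2 N m at 1.1 rad, and stays where it is left. Round the cover the order is 1, 2, 3, 4 (diagonal pairs 1-3 and 2-4).
- wrench_grip (a point): Middle of the wrench's black handle bar, where it is grasped: on the wrench's axis, 62 mm above the mouth. The bar is 90 mm long (wrench x), 14 mm thick (wrench y, the way to grip it) and 32 mm high (this point is half-way up). Below it a round shaft 14 mm across leads to the socket, whose top is 27 mm above the mouth. Wrench z points up; it weighs about 0.2 kg. Grip it firmly.
- wrench_mouth (a point): Centre of the open lower end of the wrench's steel socket: square, 31 x 31 mm outside and 19 x 19 mm inside (sides along wrench x and y), 22 mm deep. Over a screw head it has about 0.2 rad of play either way. Fully seated, the mouth is 57 mm above the bench, on the washer; resting on a head's corners it stays about 69 mm above the bench.
- pocket (a point): Centre of the floor of the stand's square pocket (37 x 37 mm, 26 mm deep, 8 mm above the bench, sides along this point's x and y). The stand is a black block 70 x 70 x 34 mm fixed to the bench. The wrench stands in it with its mouth on this floor, and goes back there likewise, at any quarter turn.
- gasket: Spare black rubber ring, 52 mm across, 5 mm thick, lying near the cell. Leave alone. Origin: underside centre.
- weight: Small brass weight, 28 mm across, 22 mm high, near the stand. Leave alone.
- beaker: Glass beaker, 70 mm across, 90 mm high. Leave alone.
- wash_bottle: White plastic bottle, 64 mm across, 170 mm high. Leave alone.
- jar: Amber jar, 52 mm across, 70 mm high. Leave alone.
- dish: Shallow glass dish, 90 mm across, 16 mm high. Leave alone.
- spatula: Slim steel lab spatula, 168 mm long, flat on the bench. Leave alone.

How it is judged:
By the outcome, as a careful person would: the job done as asked, in the order asked, and still so for the second after the job is handed in, with the robot touching nothing.
It also fails if it takes over 72 s, if anything falls off the work surface, if the arm or the gripper's body presses on something with over 40 N, if the wrist force passes 120 N, or if a joint passes its speed limit or range.

## Working session

There is one attempt and no reset: what is moved stays moved. The work goes in short steps, each a Python script; the robot and the scene stay as the last script left them, time stands still between calls to the robot, and variables do not carry over. Pictures are saved under pics/ and viewed, and the job is handed in when it is done.

```bash
ls; mkdir -p pics
python3 - <<'E'
from rig import arm
import cv2,numpy as np
for n in("scene","top"):
    im=arm.snapshot(n); cv2.imwrite(f"pics/{n}0.png",im[:,:,::-1])
    c=arm.get_calibration(n); print(n,np.round(c["intrinsics"],1).tolist(),np.round(c["cam_to_world"],4).tolist())
print(arm.current_t(),arm.grip_depth,arm.current_tool_rot(),arm.current_ee_pos(),arm.current_width())
E
```

```text
pics
scene [[390.2, 0.0, 284.8], [0.0, 390.2, 214.5], [0.0, 0.0, 1.0]] [[0.3719, 0.6356, -0.6765, 1.1881], [0.9282, -0.2647, 0.2615, -0.2306], [-0.0129, -0.7252, -0.6884, 0.6964], [0.0, 0.0, 0.0, 1.0]]
top [[386.3, 0.0, 281.7], [0.0, 386.3, 206.1], [0.0, 0.0, 1.0]] [[-0.0293, -0.9946, 0.1, 0.5227], [-0.9995, 0.0304, 0.0096, -0.0087], [-0.0126, -0.0997, -0.9949, 0.9269], [0.0, 0.0, 0.0, 1.0]]
0.1 0.0188 [[-9.54514667e-01  2.98163685e-01 -4.08743679e-04]
 [ 2.98163950e-01  9.54514161e-01 -9.87625943e-04]
 [ 9.56774386e-05 -1.06457608e-03 -9.99999429e-01]] [0.18623217 0.59627329 0.21340321] 0.09144089086421464
```

View pics/scene0.png

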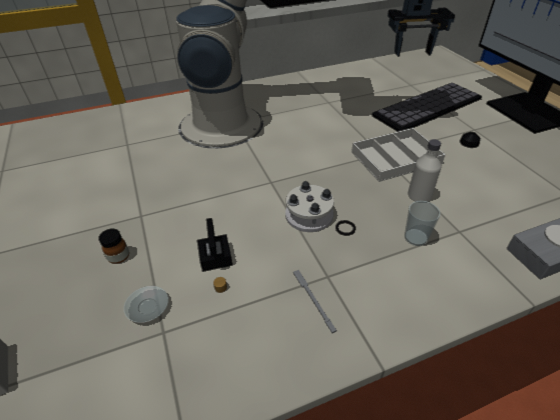

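View pics/top0.png

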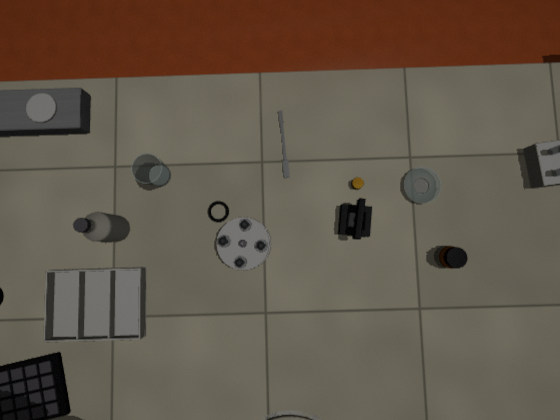

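The scene view shows the cell at about (310,205), the wrench in its stand at (213,245), and the gasket at (345,227). In the top view the cell is at (243,243) and the stand with the wrench bar at (357,220). I'll zoom in on both.

Run:
```python
import cv2,numpy as np
t=cv2.imread("pics/top0.png");s=cv2.imread("pics/scene0.png")
def z(im,x,y,w,h,k): return cv2.resize(im[y:y+h,x:x+w],None,fx=k,fy=k,interpolation=cv2.INTER_CUBIC)
a=np.hstack([z(t,208,208,70,70,5),z(t,325,185,70,70,5)]);b=np.hstack([z(s,275,165,80,50,5)[:,:350],z(s,180,212,70,50,5)])
a=np.vstack([a,b]);a=np.clip(a*1.6,0,255).astype(np.uint8)
cv2.imwrite("pics/zoom0.png",a);print(a.shape)
```

```text
(600, 700, 3)
```

View pics/zoom0.png

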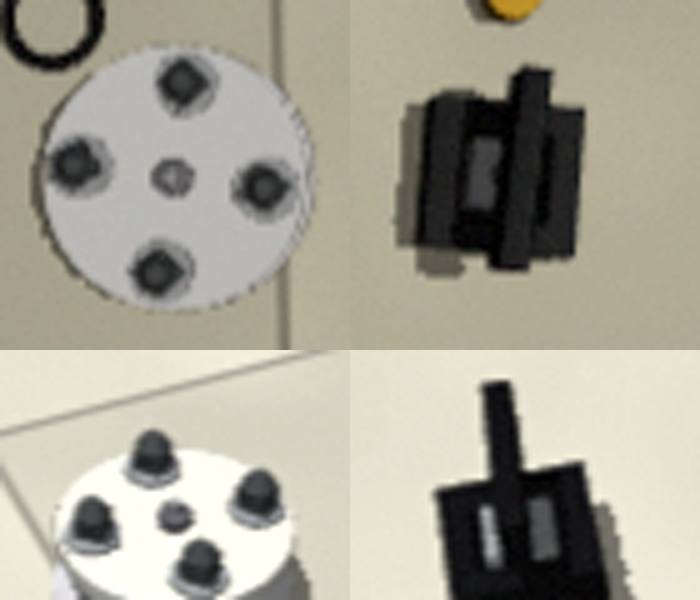

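```bash
cat > vis.py <<'E'
import cv2,numpy as np
from rig import arm
def ray(n,uv,z):
    c=arm.get_calibration(n);K=np.array(c["intrinsics"]);T=np.array(c["cam_to_world"])
    d=T[:3,:3]@np.linalg.solve(K,[uv[0],uv[1],1.]);o=T[:3,3]
    return o+d*(z-o[2])/d[2]
E
python3 - <<'E'
from vis import *
t=cv2.imread("pics/top0.png")
hsv=cv2.cvtColor(t,cv2.COLOR_BGR2HSV); g=t.max(2)
# heads/port
roi=np.zeros(g.shape,bool);roi[215:270,215:272]=1
m=((g<75)&roi).astype(np.uint8)
n,l,st,c=cv2.connectedComponentsWithStats(m)
cols=[]
for i in range(1,n):
    if st[i,4]>8: print("dark",st[i],c[i].round(2),ray("top",c[i],.0735).round(4))
# cover
m=((hsv[...,1]<22)&(g>90)&roi).astype(np.uint8)
cs,_=cv2.findContours(m,0,1);k=max(cs,key=cv2.contourArea)
e=cv2.fitEllipse(cv2.convexHull(k));print("cover",e,ray("top",e[0],.054).round(4))
print(t[243,243],t[250,225])
# stand
roi[:]=0;roi[190:248,325:385]=1
m=((g<50)&roi).astype(np.uint8);m[g>=50]=0
n,l,st,c=cv2.connectedComponentsWithStats(m)
for i in range(1,n): 
    if st[i,4]>5:print("st",st[i],c[i])
np.set_printoptions(linewidth=250)
print(g[196:242,336:376:1])
E
```

```text
dark [215 215  13   8  54] [221.   218.91] [0.584  0.1349 0.0735]
dark [239 219  11  12  80] [244.01 224.32] [0.5705 0.084  0.0735]
dark [215 227  14  36 150] [220.28 242.57] [0.5318 0.1372 0.0735]
dark [238 240   9   7  43] [241.98 242.88] [0.5297 0.0893 0.0735]
dark [255 241  12  10  82] [260.   245.28] [0.5233 0.0497 0.0735]
dark [234 257  11  11  82] [238.98 262.1 ] [0.488  0.0967 0.0735]
cover ((243.26893615722656, 243.19400024414062), (52.884212493896484, 54.21604537963867), 81.73806762695312) [0.5291 0.0887 0.054 ]
[65 65 66] [113 115 116]
st [ 337  198   35   41 1079] [354.35310473 219.55699722]
[[113 113 113 ... 112 111 111]
 [115 113 114 ... 112 112 111]
 [114 114 114 ... 113 113 112]
 ...
 [113 112  92 ... 112 111 111]
 [114 113 112 ... 110 111 111]
 [114 113 112 ... 110 113 112]]
```

Run:
```python
from vis import *
t=cv2.imread("pics/top0.png");s=cv2.imread("pics/scene0.png")
g=t.max(2)
roi=np.zeros(g.shape,np.uint8);cv2.circle(roi,(243,243),25,1,-1)
m=((g<70)&(roi>0)).astype(np.uint8)
n,l,st,c=cv2.connectedComponentsWithStats(m)
P=[]
for i in range(1,n):
    if st[i,4]>20:
        k=max(cv2.findContours((l==i).astype(np.uint8),0,1)[0],key=cv2.contourArea)
        p=ray("top",c[i],.072 );P.append(p);print(st[i],c[i].round(2),p.round(4),cv2.minAreaRect(k))
gs=s.max(2);roi=np.zeros(g.shape,bool);roi[178:222,282:340]=1
m=((gs<95)&roi).astype(np.uint8)
n,l,st,c=cv2.connectedComponentsWithStats(m)
for i in range(1,n):
    if st[i,4]>8: print("scene",st[i],c[i].round(2),ray("scene",c[i],.069).round(4))
# cover scene
m=((gs>185)&roi).astype(np.uint8)
cs,_=cv2.findContours(m,0,1);k=max(cs,key=cv2.contourArea)
e=cv2.fitEllipse(cv2.convexHull(k));print("cover",e,ray("scene",e[0],.054).round(4))
# contrast zoom of heads + wrench
def z(im,x,y,w,h,k): return cv2.resize(im[y:y+h,x:x+w],None,fx=k,fy=k,interpolation=cv2.INTER_CUBIC)
o=[z(t,u-9,v-9,18,18,14) for u,v in((244,224),(260,245),(239,262),(223,241))]
r=np.hstack(o[:3]);r=np.clip(r*2.5,0,255)
r2=np.hstack([z(t,u-9,v-9,18,18,14) for u,v in((223,241),)]+[z(t,330,190,50,50,5)[:, :252],z(s,195,215,50,50,5)[:, :252]])
r2=r2.astype(float)*3
h=np.vstack([cv2.copyMakeBorder(r.astype(float),0,0,0,r2.shape[1]-r.shape[1],0) if r2.shape[1]>r.shape[1] else r, cv2.copyMakeBorder(r2,0,0,0,max(0,r.shape[1]-r2.shape[1]),0)]) if 0 else None
W=756;f=lambda a:cv2.resize(np.clip(a,0,255).astype(np.uint8),(W,252)) if a.shape[1]==756 else cv2.copyMakeBorder(np.clip(a,0,255).astype(np.uint8),0,252-min(252,a.shape[0]),0,W-a.shape[1],0)
cv2.imwrite("pics/zoom1.png",np.vstack([f(r.astype(float)),f(np.hstack([z(t,214,232,18,18,14),np.zeros((252,504,3),np.uint8)]).astype(float)*2.5)]))
w=np.hstack([z(t,330,192,50,50,8),z(s,190,212,48,50,8)]).astype(float)*4
cv2.imwrite("pics/zoom2.png",np.clip(w,0,255))
```

```text
[239 219  11  12  75] [244.05 224.4 ] [0.5704 0.0841 0.072 ] ((243.75003051757812, 224.25006103515625), (8.485280990600586, 9.192388534545898), 45.0)
[218 236  11  11  79] [222.84 240.76] [0.5357 0.1317 0.072 ] ((222.3461456298828, 240.76922607421875), (8.875203132629395, 9.707253456115723), 56.30992889404297)
[239 240   8   7  39] [242.18 242.9 ] [0.5297 0.0891 0.072 ] ((242.5, 243.0), (6.0, 7.0), 90.0)
[255 241  11  10  76] [260.   245.26] [0.5234 0.0498 0.072 ] ((259.7500305175781, 245.25003051757812), (8.485280990600586, 9.192387580871582), 45.0)
[234 258  11  10  75] [239.13 262.24] [0.4876 0.0966 0.072 ] ((238.75003051757812, 262.2500305175781), (8.485280990600586, 9.192388534545898), 45.0)
scene [301 181  10  12  84] [305.4  186.44] [0.496 0.094 0.069]
scene [321 189  11  12  87] [326.3  194.33] [0.5438 0.129  0.069 ]
scene [289 194  10  12  81] [293.41 199.79] [0.5313 0.0463 0.069 ]
scene [307 196   7   6  32] [309.69 198.28] [0.5415 0.0851 0.069 ]
scene [310 203  11  12  89] [314.76 208.55] [0.5798 0.0809 0.069 ]
scene [290 206  48  16 342] [317.22 216.77] [0.6075 0.0742 0.069 ]Traceback (most recent call last):
  File "<stdin>", line 19, in <module>
ValueError: max() iterable argument is empty
```

Run:
```python
from vis import *
t=cv2.imread("pics/top0.png");s=cv2.imread("pics/scene0.png")
def z(im,x,y,w,h,k): return cv2.resize(im[y:y+h,x:x+w],None,fx=k,fy=k,interpolation=cv2.INTER_CUBIC)
H=[(244,224),(260,245),(239,262),(223,241)]
r=np.vstack([np.hstack([z(t,u-9,v-9,18,18,15) for u,v in H[i:i+2]]) for i in(0,2)]).astype(float)*2
cv2.imwrite("pics/zoom1.png",np.clip(r,0,255))
w=np.hstack([z(t,330,192,50,50,8),z(s,190,212,48,50,8)]).astype(float)*4
cv2.imwrite("pics/zoom2.png",np.clip(w,0,255))
```

```text
[ WARN:0@0.519] global loadsave.cpp:1063 imwrite_ Unsupported depth image for selected encoder is fallbacked to CV_8U.
```

View pics/zoom1.png

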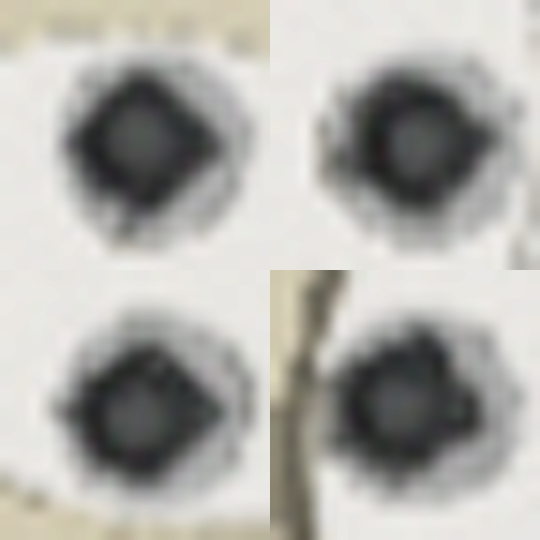

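View pics/zoom2.png

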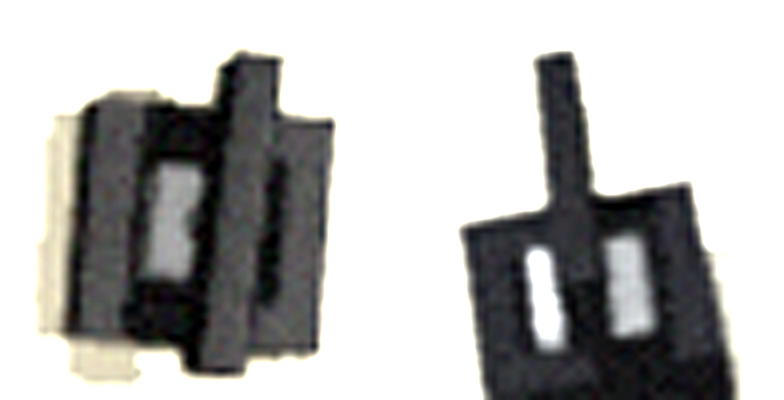

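Run:
```python
from vis import *
a=ray("top",(330+260/8-.5,192+57/8-.5),.086);b=ray("top",(330+223/8-.5,192+372/8-.5),.086)
print(a,b,np.linalg.norm(a-b),(a+b)/2,np.degrees(np.arctan2(*(a-b)[[1,0]])))
# stand top corners (zoom2): TL(95,100) TR(333,120) BR(316,352) BL(75,330)
q=np.array([ray("top",(330+x/8-.5,192+y/8-.5),.034) for x,y in((95,100),(333,120),(316,352),(75,330))])
print(q.round(4),q.mean(0),[np.linalg.norm(q[i]-q[i-1]) for i in range(4)])
# scene view bar: top edge ends
for uv in ((190+555/8-.5,212+55/8-.5),): print(ray("scene",uv,.086))
mid=np.array([*((a+b)/2)[:2],.2]); 
for yaw in np.degrees(np.arctan2(*(a-b)[[1,0]]))+np.array([0,180]):
  c,s_=np.cos(np.radians(yaw)),np.sin(np.radians(yaw))
  R=np.array([[c,s_,0],[s_,-c,0],[0,0,-1.]])
  print(yaw,np.round(arm.solve_ik(mid,R),1))
H=dict(A=(41,),D=(33,))
for yaw in (41,41-90,41+90,41+180):
  c,s_=np.cos(np.radians(yaw)),np.sin(np.radians(yaw))
  R=np.array([[c,s_,0],[s_,-c,0],[0,0,-1.]])
  print(yaw,np.round(arm.solve_ik([.53,.09,.2],R),1))
```

```text
[ 0.61821933 -0.17660861  0.086     ] [ 0.53279477 -0.16233657  0.086     ] 0.08660858321580546 [ 0.57550705 -0.16947259  0.086     ] -9.484911222503044
[[ 0.6131 -0.1387  0.034 ]
 [ 0.6051 -0.2071  0.034 ]
 [ 0.5384 -0.1988  0.034 ]
 [ 0.5467 -0.1299  0.034 ]] [ 0.57581632 -0.16862608  0.034     ] [np.float64(0.06691169559604036), np.float64(0.0689415261669698), np.float64(0.06729826261158249), np.float64(0.06933413642427723)]
[ 0.57753063 -0.05738148  0.086     ]
-9.484911222503044 [-22.1  27.   81.8  -0.   71.2  77.4]
170.51508877749694 [ -22.1   27.    81.8   -0.    71.2 -102.6]
41 [ 3.3 22.1 90.5 -0.  67.4 52.3]
-49 [  3.3  22.1  90.5  -0.   67.4 142.3]
131 [  3.3  22.1  90.5  -0.   67.4 -37.7]
221 [   3.3   22.1   90.5   -0.    67.4 -127.7]
```

```bash
cat > h.py <<'E'
from vis import *
def R(yaw):
  c,s=np.cos(np.radians(yaw)),np.sin(np.radians(yaw))
  return np.array([[c,s,0],[s,-c,0],[0,0,-1.]])
def yaw():
  r=np.array(arm.current_tool_rot());return np.degrees(np.arctan2(r[1,0],r[0,0]))
def rep(m=""):
  print(m,"t%.2f"%arm.current_t(),"p",np.round(arm.current_ee_pos(),4),"yaw %.2f"%yaw(),"F",np.round(arm.current_force(),2),"M",np.round(arm.current_torque(),3),"w %.4f"%arm.current_width(),flush=True)
E
python3 - <<'E'
from h import *
print(ray("scene",(209,218.4),.086))
rep()
arm.move_to([.5756,-.1690,.125],R(-8.5));rep("above")
arm.move_l([.5756,-.1690,.0515],feed=.12);rep("down")
im=arm.snapshot("scene");cv2.imwrite("pics/pre.png",im[:,:,::-1])
im=arm.snapshot("top");cv2.imwrite("pics/pret.png",im[:,:,::-1])
E
python3 - <<'E'
import cv2,numpy as np
a=cv2.imread("pics/pre.png")[170:290,140:280];b=cv2.imread("pics/pret.png")[160:280,290:430]
cv2.imwrite("pics/prez.png",np.clip(cv2.resize(np.hstack([a,b]),None,fx=2.8,fy=2.8,interpolation=2)*2.0,0,255).astype(np.uint8))
E
```

```text
[ 0.53430185 -0.16146766  0.086     ]
 t0.10 p [0.1862 0.5963 0.2134] yaw 162.65 F [ 0.18 -0.11  0.63] M [ 0.018 -0.021  0.036] w 0.0914
above t3.12 p [ 0.5758 -0.1683  0.1251] yaw -8.43 F [-1.01  0.69  0.36] M [-0.046  0.156  0.01 ] w 0.0912
down t3.88 p [ 0.576  -0.1691  0.052 ] yaw -8.49 F [-0.37  0.15  0.25] M [-0.026  0.175  0.038] w 0.0914
```

View pics/prez.png

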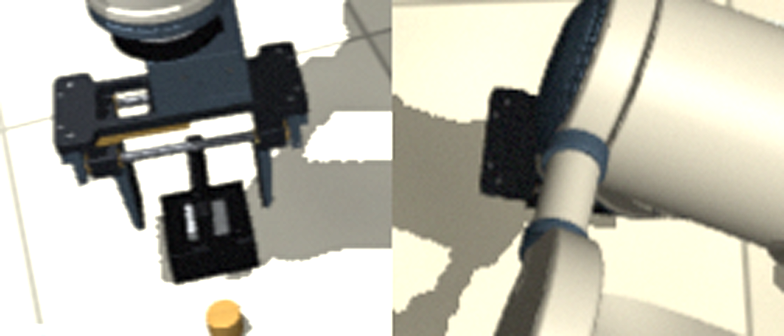

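The picture shows the open fingers straddling the bar, about midway between them, and the scene ray agrees within 2 mm. Closing now.

Run:
```python
from h import *
arm.grip(0.008);rep("grip")
for _ in range(3): arm.sleep(.03);rep()
arm.move_l([.5756,-.1690,.125],feed=.12);rep("up")
for _ in range(3): arm.sleep(.03);rep()
im=arm.snapshot("scene");cv2.imwrite("pics/lift.png",im[:,:,::-1])
cv2.imwrite("pics/liftz.png",np.clip(cv2.resize(im[150:290,140:280,::-1],None,fx=4,fy=4,interpolation=2)*1.5,0,255).astype(np.uint8))
```

```text
grip t5.14 p [ 0.5755 -0.169   0.0514] yaw -8.50 F [-0.45  0.1  -0.43] M [-0.021  0.13  -0.   ] w 0.0139
 t5.17 p [ 0.5756 -0.169   0.0515] yaw -8.50 F [-0.15  0.32 -0.66] M [-0.013  0.149  0.08 ] w 0.0139
 t5.21 p [ 0.5756 -0.169   0.0515] yaw -8.50 F [-0.6   0.13 -0.69] M [0.011 0.121 0.041] w 0.0139
 t5.24 p [ 0.5756 -0.169   0.0515] yaw -8.50 F [-0.51  0.29 -0.78] M [0.019 0.076 0.029] w 0.0139
up t6.01 p [ 0.5752 -0.1688  0.1244] yaw -8.50 F [ 0.05 -0.35 -3.11] M [0.021 0.15  0.001] w 0.0139
 t6.04 p [ 0.5751 -0.1688  0.1242] yaw -8.50 F [ 0.19  0.54 -2.58] M [-0.012  0.21  -0.034] w 0.0139
 t6.08 p [ 0.5751 -0.1688  0.1241] yaw -8.50 F [ 0.88 -0.42 -2.5 ] M [-0.065  0.141 -0.038] w 0.0142
 t6.11 p [ 0.575  -0.1688  0.1241] yaw -8.50 F [ 0.24  0.3  -1.38] M [-0.031  0.112 -0.019] w 0.0140
```

View pics/liftz.png

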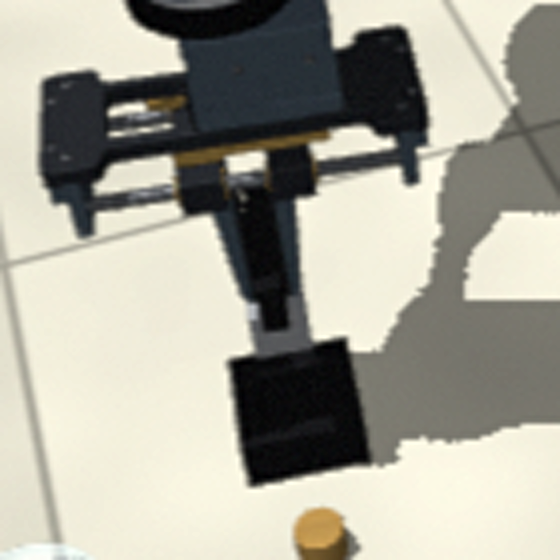

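```bash
cat >> h.py <<'E'
import json,os
C0=np.array([.5294,.0900]); OFF=.0435
HD={k:C0+.0424264*np.array([np.cos(np.radians(a)),np.sin(np.radians(a))]) for k,a in dict(A=-8.55,D=81.45,C=171.45,B=-98.55).items()}
def avg(n=4,dt=.01):
  f=[];m=[]
  for _ in range(n):
    f.append(arm.current_force());m.append(arm.current_torque());arm.sleep(dt)
  return np.mean(f,0),np.mean(m,0)
def go(p,mouth,yw,l=False,feed=.1):
  q=[p[0],p[1],mouth+OFF]
  arm.move_l(q,R(yw),feed=feed) if l else arm.move_to(q,R(yw))
E
python3 - <<'E'
from h import *
p=HD['A'];print(HD)
go(p,.086,41);rep("over")
f0,m0=avg();print(f0,m0)
for m in (.076,.0725,.069,.066):
  go(p,m,41,1,.06);f,mm=avg(2);print(m,np.round(f-f0,2),np.round(mm-m0,3),"t",round(arm.current_t(),2),np.round(arm.current_ee_pos(),4))
  if (f-f0)[2]>10: break
im=arm.snapshot("scene");cv2.imwrite("pics/A.png",np.clip(cv2.resize(im[130:250,230:390,::-1],None,fx=4,fy=4,interpolation=2)*1.2,0,255).astype(np.uint8))
E
```

```text
{'A': array([0.57135489, 0.08369236]), 'D': array([0.53570764, 0.13195489]), 'C': array([0.48744511, 0.09630764]), 'B': array([0.52309236, 0.04804511])}
over t7.15 p [0.5717 0.0827 0.1294] yaw 40.87 F [-0.1   0.12 -2.1 ] M [-0.146  0.048 -0.043] w 0.0136
[ 0.04906418 -0.01420965 -2.14155696] [-0.11932674  0.10542818 -0.02978452]
0.076 [-0.47  0.1   0.49] [0.07  0.008 0.026] t 7.52 [0.5712 0.0831 0.119 ]
0.0725 [ 0.07 -0.34  0.16] [0.088 0.026 0.046] t 7.78 [0.5713 0.0837 0.1159]
0.069 [ 1.68  7.36 -4.62] [ 1.521 -0.313  0.016] t 8.05 [0.5713 0.0844 0.1121]
0.066 [ 0.6   7.71 -3.46] [ 1.543 -0.276 -0.018] t 8.32 [0.5713 0.0845 0.1092]
```

View pics/A.png

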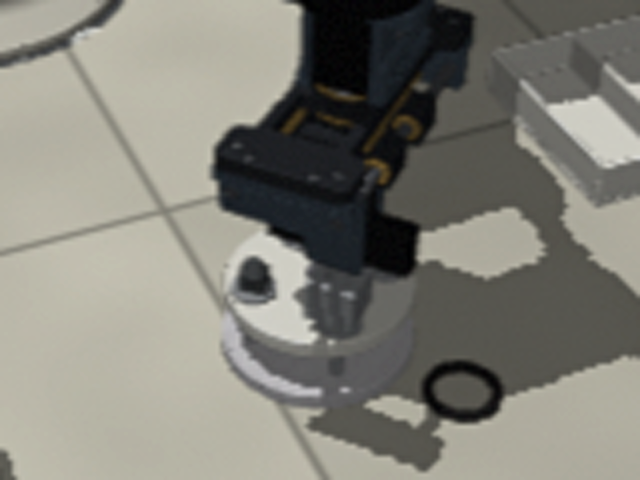

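Run:
```python
from h import *
f0=np.array([0,0,-2.1])
p=HD['A']+[0,.0015]
go(p,.066,41,1,.06);f,m=avg(4);print(np.round(f-f0,2),np.round(m,3),round(arm.current_t(),2))
go(p,.0605,41,1,.06);f,m=avg(4);print(np.round(f-f0,2),np.round(m,3),round(arm.current_t(),2),arm.current_ee_pos())
q=np.array(arm.current_joint_positions());print(q,np.round(arm.solve_ik([*p,.0605+OFF],R(41)),2))
```

```text
[ 0.51  1.97 -0.14] [ 0.309  0.076 -0.011] 8.65
[ 0.8   1.87 -1.85] [ 0.325 -0.034 -0.009] 8.93 [0.57130428 0.08518148 0.10369718]
[2.55711822e+00 3.18681286e+01 9.08760005e+01 1.49377205e-03
 5.72721644e+01 5.15582778e+01] [ 2.56 31.84 90.87 -0.   57.29 51.56]
```

Run:
```python
from h import *
p=HD['A']+[.0003,.0022]
go(p,.0583,41,1,.06);f0,m0=avg(5);print(np.round(f0,2),np.round(m0,3),round(arm.current_t(),2),arm.current_ee_pos())
q=np.array(arm.solve_ik([*p,.0583+OFF],R(41)))
for d in range(3,28,3):
  qq=q.copy();qq[5]+=d;arm.move_joints(qq);f,m=avg(5)
  print(d,np.round(f-f0,2),np.round(m-m0,3),"%.2f"%arm.current_t(),"%.2f"%yaw())
  if (m-m0)[2]>.1: break
```

```text
[ 0.19  0.12 -2.17] [-0.09   0.11   0.024] 9.22 [0.57157979 0.08579352 0.1017325 ]
3 [ 0.44 -0.2   0.33] [ 0.027  0.024 -0.022] 9.52 38.09
6 [-0.2  -0.11  0.16] [-0.012  0.023 -0.038] 9.81 35.13
9 [-0.28  0.14 -0.06] [-0.     0.027 -0.069] 10.10 32.14
12 [ 0.03 -0.23  0.07] [ 0.01   0.049 -0.011] 10.39 29.15
15 [-0.65  0.46  0.23] [0.132 0.104 0.036] 10.68 26.15
18 [-0.58  0.74 -0.02] [0.136 0.155 0.069] 10.97 23.15
21 [-0.44  0.08  0.35] [0.024 0.16  0.059] 11.27 20.14
24 [-0.6  -0.22  0.4 ] [-0.034  0.142  0.073] 11.56 17.14
27 [-0.57 -0.96  0.25] [-0.14   0.153  0.092] 11.85 14.14
```

Run:
```python
from h import *
p=HD['A']+[.0003,.0022]
q=np.array(arm.solve_ik([*p,.0583+OFF],R(41)))
if abs(q[5]-51.5)>3: print("check",q)
print(arm.current_t(),avg(20,.005))
for d in (29,26):
  qq=q.copy();qq[5]+=d;arm.move_joints(qq);f,m=avg(20,.005)
  print(d,np.round(f,2),np.round(m,3),"%.2f"%arm.current_t(),"%.2f"%yaw(),np.round(arm.current_ee_pos(),4))
im=arm.snapshot("scene");cv2.imwrite("pics/A2.png",np.clip(cv2.resize(im[130:250,230:390,::-1],None,fx=4,fy=4,interpolation=2)*1.2,0,255).astype(np.uint8))
```

```text
11.85 (array([-0.58041444, -0.69124725, -2.03435443]), array([-0.25174074,  0.26738132,  0.10966072]))
29 [-0.47 -1.44 -2.09] [-0.379  0.268  0.116] 12.43 12.05 [0.5716 0.0859 0.1018]
26 [-0.27 -0.84 -2.16] [-0.221  0.211 -0.007] 12.85 14.94 [0.5717 0.0859 0.1018]
```

View pics/A2.png

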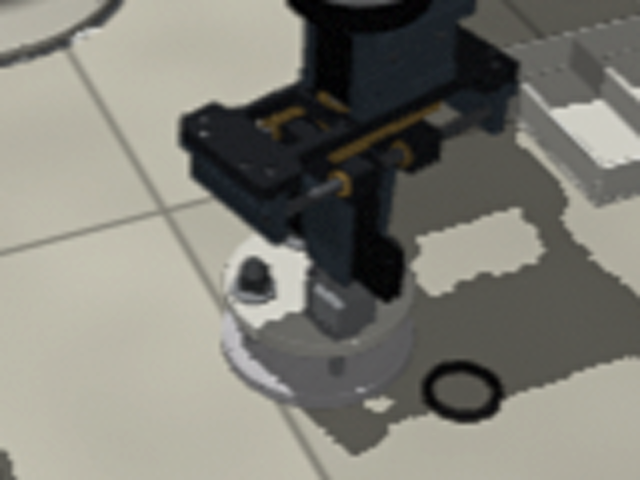

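```bash
cat >> h.py <<'E'
D=np.array([.0003,.0022])
def seat(k,yw,xy=None):
  p=HD[k]+D if xy is None else np.array(xy)
  go(p,.086,yw);f0,m0=avg(10,.005)
  for m in (.0735,.0685,.066):
    go(p,m,yw,1,.08);f,_=avg(3,.005);f=f-f0
    if f[2]>6 and m<.072:
      print("NOT SEATED",k,m,f);rep();return None
    if m==.0735 and f[2]>15: print("HIGH CONTACT",f);return None
  for i in range(3):
    if np.hypot(f[0],f[1])<2: break
    p=p+f[:2]/9000*1.2; go(p,.066,yw,1,.05);f,_=avg(4,.005);f=f-f0
  print(k,"lateral F",np.round(f,2),"shift",np.round((p-HD[k]-D)*1000,2),"mm")
  go(p,.0583,yw,1,.08);f,m=avg(16,.005)
  print(k,"seated F",np.round(f-f0,2),"M",np.round(m,3),"z %.4f"%(arm.current_ee_pos()[2]-OFF),"t %.2f"%arm.current_t(),flush=True)
  return p,m,f
def base(p,yw): 
  q=np.array(arm.solve_ik([*p,.0583+OFF],R(yw)));assert abs(q[5]-np.array(arm.current_joint_positions())[5])<60;return q
def rot(q,d): 
  qq=q.copy();qq[5]+=d;arm.move_joints(qq)
def finish(k,p,q,yw,dend):
  rot(q,dend);f,m=avg(8,.005);print(k,"end d",dend,"yaw %.2f"%yaw(),"F",np.round(f,2),"Mz %.3f"%m[2])
  rot(q,dend-13);f,m=avg(4,.005);y=yw-(dend-13)
  go(p,.086,y,1,.12)
  print(k,"released Mz %.3f"%m[2],"mid-play yaw",y,"xy",p,"t %.2f"%arm.current_t(),flush=True)
  s=json.load(open("st.json")) if os.path.exists("st.json") else {}
  s[k]=dict(xy=list(map(float,p)),y=float(y));json.dump(s,open("st.json","w"))
def feel(q,m0,start=3,stop=36):
  L=[]
  for d in range(start,stop,3):
    rot(q,d);f,m=avg(12,.005);L.append((d,round(float(m[2]-m0[2]),3)))
    if len(L)>1 and L[-1][1]>.05 and L[-2][1]>.05 and L[-1][1]+L[-2][1]>.13: print(L,flush=True);return L[-2][0]
  print(L);return None
E
python3 - <<'E'
from h import *
p=HD['A']+D
q=base(p,41);finish('A',p,q,41,45)
r=seat('C',40)
if r:
  p,m,f=r;q=base(p,40);d=feel(q,m);print("contact",d)
E
```

```text
A end d 45 yaw -3.79 F [-0.87 -2.69 -1.32] Mz 0.020
A released Mz -0.003 mid-play yaw 9 xy [0.57165489 0.08589236] t 14.15
C lateral F [-0.78 -0.21  0.13] shift [ 0. -0.] mm
C seated F [-0.27  0.04 -0.19] M [-0.099  0.116 -0.005] z 0.0584 t 16.07
[(3, 0.016), (6, -0.005), (9, 0.029), (12, 0.095), (15, 0.103)]
contact 12
```

Run:
```python
from h import *
p=HD['C']+D
q=base(p,40);finish('C',p,q,40,42)
r=seat('B',40)
if r:
  p,m,f=r;q=base(p,40);d=feel(q,m);print("contact",d)
```

```text
C end d 42 yaw -1.79 F [-0.75 -1.93 -1.97] Mz 0.033
C released Mz 0.003 mid-play yaw 11 xy [0.48774511 0.09850764] t 19.19
B lateral F [-0.39  0.18 -0.66] shift [-0.  0.] mm
B seated F [-0.56  0.76 -0.47] M [0.149 0.284 0.014] z 0.0584 t 21.19
[(3, 0.043), (6, 0.079), (9, 0.084)]
contact 6
```

Run:
```python
from h import *
p=HD['B']+D
q=base(p,40)
rot(q,33);print(yaw(),avg(5,.005)[1],arm.current_t())
rot(q,36);print(yaw(),avg(15,.005)[1],yaw())
finish('B',p,q,40,36)
r=seat('D',32)
if r:
  p,m,f=r;q=base(p,32);d=feel(q,m);print("contact",d)
```

```text
7.242154558538207 [-0.14259584  0.61859561  0.01206951] 22.7833
4.17813937026938 [-0.42537522  0.61337428  0.13284188] 4.132123436036628
B end d 36 yaw 4.03 F [-1.74 -2.62  0.72] Mz 0.144
B released Mz -0.004 mid-play yaw 17 xy [0.52339236 0.05024511] t 24.23
D lateral F [-0.2   0.37  0.01] shift [-0.  0.] mm
D seated F [0.03 0.58 0.11] M [-0.093  0.126 -0.003] z 0.0584 t 26.02
[(3, -0.0), (6, 0.017), (9, -0.001), (12, 0.001), (15, 0.058), (18, 0.087)]
contact 15
```

```bash
cat >> h.py <<'E'
def pass2(k):
  s=json.load(open("st.json"))[k];r=seat(k,s["y"],s["xy"])
  if not r: return False
  p,m,f=r;q=base(p,s["y"]);d=feel(q,m,6,26);print(k,"contact2",d)
  if d is None or not 9<=d<=18: print("STOP");return False
  rot(q,40);finish(k,p,q,s["y"],43);return True
E
python3 - <<'E'
from h import *
p=HD['D']+D
q=base(p,32);rot(q,42);finish('D',p,q,32,45)
go(p,.11,17)
im=arm.snapshot("scene");cv2.imwrite("pics/P1.png",np.clip(cv2.resize(im[130:250,230:390,::-1],None,fx=4,fy=4,interpolation=2)*1.2,0,255).astype(np.uint8))
pass2('A')
E
```

```text
D end d 45 yaw -12.81 F [ 0.11 -5.11 -1.87] Mz 0.136
D released Mz 0.010 mid-play yaw 0 xy [0.53600764 0.13415489] t 29.69
A lateral F [ 0.04 -0.02  0.25] shift [-0. -0.] mm
A seated F [0.09 0.14 0.16] M [-0.053  0.139 -0.016] z 0.0584 t 31.86
[(6, 0.015), (9, 0.021), (12, 0.029), (15, 0.117), (18, 0.13)]
A contact2 15
A end d 43 yaw -33.86 F [-0.95 -6.78 -0.78] Mz 0.148
A released Mz 0.003 mid-play yaw -21.0 xy [0.57165489 0.08589236] t 35.15
```

View pics/P1.png

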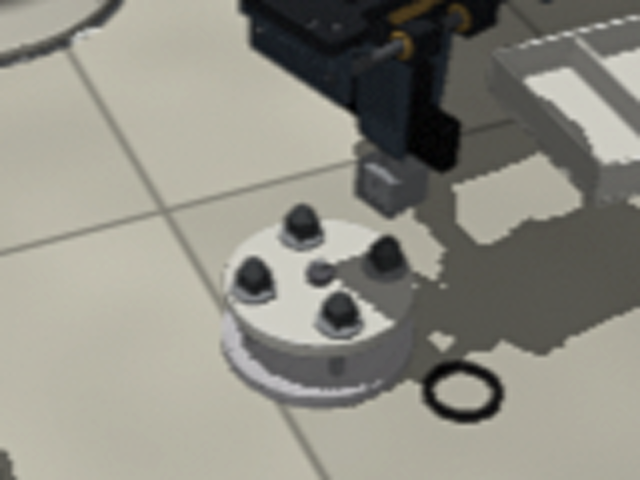

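Run:
```python
from h import *
pass2('C') and pass2('B') and pass2('D')
```

```text
C lateral F [-0.14 -0.46 -0.33] shift [ 0. -0.] mm
C seated F [-0.38 -0.25  0.18] M [-0.068  0.153  0.007] z 0.0584 t 37.08
[(6, -0.015), (9, 0.004), (12, 0.045), (15, 0.116), (18, 0.117)]
C contact2 15
C end d 43 yaw -31.93 F [-0.32 -7.44 -1.03] Mz 0.141
C released Mz -0.007 mid-play yaw -19.0 xy [0.48774511 0.09850764] t 40.38
B lateral F [ 0.32 -0.51  0.14] shift [-0.  0.] mm
B seated F [ 0.06 -0.52 -0.01] M [-0.073  0.157 -0.005] z 0.0585 t 42.48
[(6, 0.014), (9, 0.01), (12, 0.056), (15, 0.121)]
B contact2 12
B end d 43 yaw -25.93 F [-0.69 -5.35 -1.13] Mz 0.147
B released Mz -0.013 mid-play yaw -13.0 xy [0.52339236 0.05024511] t 45.46
D lateral F [0.46 0.78 0.16] shift [-0.  0.] mm
D seated F [0.09 0.63 0.39] M [-0.057  0.172 -0.004] z 0.0583 t 47.24
[(6, 0.009), (9, 0.038), (12, 0.082), (15, 0.123)]
D contact2 12
D end d 43 yaw -42.87 F [-0.92 -6.89  0.21] Mz 0.146
D released Mz -0.005 mid-play yaw -30.0 xy [0.53600764 0.13415489] t 50.23
```

Run:
```python
from h import *
p=np.array([.5756,-.1690])
go(HD['D']+D,.10,-30,1,.12)
go(p,.075,-8);f0,m0=avg(8,.005);rep("above")
for m in(.038,.026,.016,.0085):
  go(p,m,-8,1,.08);f,mm=avg(5,.005);print(m,np.round(f-f0,2),"t %.2f"%arm.current_t(),np.round(arm.current_ee_pos(),4),flush=True)
  if abs((f-f0)).max()>8: print("STOP");break
im=arm.snapshot("scene");cv2.imwrite("pics/back.png",np.clip(cv2.resize(im[150:290,140:280,::-1],None,fx=4,fy=4,interpolation=2)*1.5,0,255).astype(np.uint8))
```

```text
above t51.73 p [ 0.5757 -0.1677  0.1184] yaw -7.96 F [-1.25 -0.18 -1.53] M [-0.082  0.139 -0.011] w 0.0140
0.038 [-0.18 -0.1   0.2 ] t 52.38 [ 0.5759 -0.169   0.0818]
0.026 [-0.51 -0.11  0.01] t 52.73 [ 0.5755 -0.169   0.0694]
0.016 [ 0.23 -0.03  0.28] t 53.04 [ 0.5755 -0.169   0.0594]
0.0085 [-0.17  0.    0.14] t 53.33 [ 0.5755 -0.169   0.0518]
```

View pics/back.png

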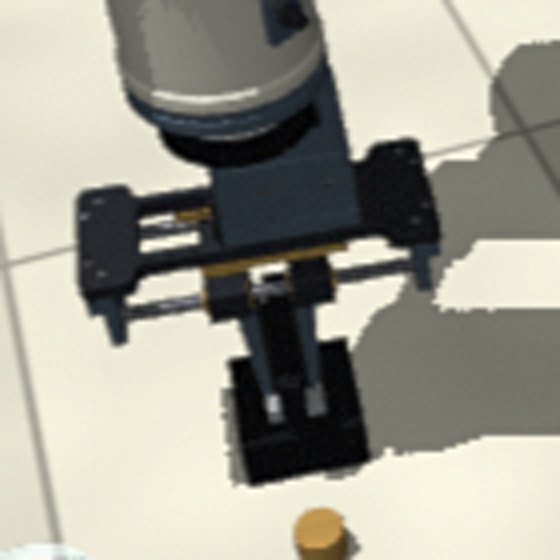

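The wrench is in the pocket with no contact forces. Both socket-top strips show beside the bar at about (275,405) and (315,400). Next: release, rise and clear the view.

Run:
```python
from h import *
arm.move_l([.5756,-.1690,.0515],feed=.05);rep("down")
arm.grip(.06);rep("open")
arm.move_l([.5756,-.1690,.16],feed=.12);rep("up")
arm.move_to([.40,-.30,.25],R(-8));rep("away")
for n in("scene","top"):
  cv2.imwrite(f"pics/{n}9.png",arm.snapshot(n)[:,:,::-1])
t=cv2.imread("pics/top9.png");s=cv2.imread("pics/scene9.png")
a=lambda im,x,y:cv2.resize(im[y:y+70,x:x+90],None,fx=4.3,fy=4.2,interpolation=2)
cv2.imwrite("pics/fin.png",np.clip(np.vstack([np.hstack([a(t,198,208),a(t,310,185)]),np.hstack([a(s,265,165),a(s,170,205)])])*2.,0,255).astype(np.uint8))
```

```text
down t53.63 p [ 0.5755 -0.169   0.0515] yaw -8.00 F [ 0.98  0.23 -1.63] M [-0.11   0.175 -0.   ] w 0.0139
open t54.47 p [ 0.5756 -0.169   0.0515] yaw -8.00 F [-0.88 -0.45 -0.71] M [-0.005  0.145  0.009] w 0.0601
up t55.52 p [ 0.5752 -0.1688  0.1593] yaw -8.00 F [ 0.28 -0.41  0.23] M [-0.02   0.187  0.08 ] w 0.0597
away t56.46 p [ 0.4006 -0.2996  0.2494] yaw -7.99 F [0.68 0.35 0.72] M [-0.041  0.127 -0.043] w 0.0601
```

View pics/fin.png

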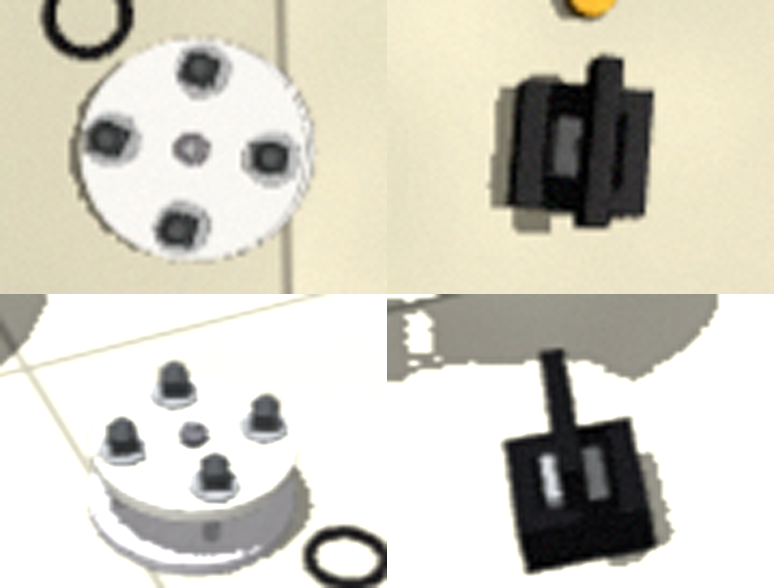

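View pics/scene9.png

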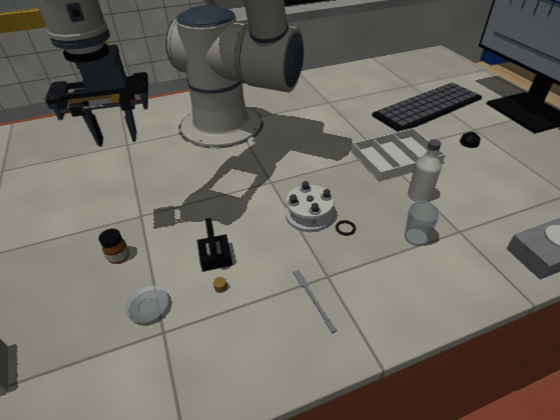

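The wrench stands upright in its stand, the gripper is clear, and the other items are at their original pixels. The heads have visibly turned. Handing in.

```bash
python3 -c "
from rig import arm
arm.sign_off();print(arm.current_t())"
```

```text
the job is handed in; nothing more can be done
the job is handed in; nothing more can be done
```

I tightened all four screws in two cross-order passes, put the wrench back upright in its stand, let go, moved the arm clear and handed the job in at about 56 s. No verdict is reported.

- **Order:** far screw, the one opposite it, right, then left (seen from the robot), the same in both passes. I didn't work out which is number 1, as the cell looks the same every quarter turn. Each pair turned in sequence is diagonal.
- **Turning:** I turned each screw to a wrench angle 30° past the first felt resistance, then to 60° past it in the second pass. I felt the start of resistance in 3° steps, so each turn is good to about 2–3°. On the first two screws, the long first-pass move left a low torque reading, which suggests a slight overshoot. In the second pass resistance began 1–2° further on, so their split is nearer 31.5° and 28.5°, for the same total.
- **Forces:** the highest I read was about 8 N, sideways on the first drop-on, so I shifted the aim about 2 mm for all four screws. The other seats had no side load to speak of. Turning read about 0.12–0.15 N m, a little under the stated 0.16–0.2 N m.
- **Last checks:** after release the pictures show the wrench standing in its pocket, the heads visibly turned, and the other items where they were. I judged those positions by eye and did not measure them again.

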